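# Hang the inked line stamp back on the stamp carousel

### The arm

A 6-joint arm with a two-finger parallel gripper is mounted at the origin on the work surface; the furniture and walls round the work are solid. World frame = base frame: x ahead of the robot, y to its left, z up, the work surface at z = 0. Lengths are in m, angles in rad, forces in N, time in s.
With the tool pointing down it reaches from about 0.225 to 0.875 m from the base axis. Payload 3.4 kg.
Tool frame: the origin (TCP) lies at the very end of the fingers, on their centre line; the grasp point (between the pads) lies 19 mm behind it (r.grip_point_offset is the z of the grasp point in the tool frame, in m); z points along the fingers, y is the line along which they close (so a half turn about z gives the same grasp; the last joint's range is limited). The gripper opens to 85 mm and grips with 20 to 120 N. Pads are 22 mm wide; open, the fingers measure 114 mm over their backs; the gripper's body (76 mm by 85 mm) begins 54 mm behind the grasp point. The pads swing forward as they close: fully open they stand 13 mm farther back than shut.
Start: joints at [-0.121, 0.276, 1.505, -0, 1.361, -0.121], TCP at [0.575, -0, 0.231] pointing down, gripper open.
Joint ranges: [-2.89, 2.89], [-0.75, 2.08], [0.22, 2.7], [-1.18, 4.32], [0.11, 2.71], [-2.7, 2.7]. Speed limits (rad/s): [2.57, 2.57, 3.14, 3.14, 3.14, 3.14].

### API

Orientations are given as [roll, pitch, yaw] about the fixed x, y, z axes, in that order (R = Rz(yaw) Ry(pitch) Rx(roll)).
In Python, from bench import r, capture, get_calibration gives the robot as it stands.
- The arm moves only by the shell command python3 -m pendant 'ROWS'. ROWS is JSON, a list of rows, each a list of 3 entries, a list of its own where there are three numbers: the turn, a rotation vector about the world's x, y, z scaled (see below), then the shift along the world's x, y, z scaled (see below), then the opening, from -1 (shut) to 1 (fully open), so that 0 is half open. A call has 1 to 20 rows; each row shifts and turns the commanded pose from where the row before left it; what a row does not reach is not made up. The controller multiplies each number of a shift by 2 cm and each number of a turn by 6 degrees. A row lasts 1/10 s, in which the tool goes at most 50 mm and 8.59 degrees, less where a joint would pass 70% of its speed; a pose out of reach is approached as far as the arm can. A call with a number of a shift or a turn outside -1 to 1 is refused whole. A call with a gripper value outside its range is refused whole. The fingers move at their own pace and stop on an object; the grip force is fixed at half the most. Time passes only in rows, so rows that do not move let the fingers close. It gives the time, the measured TCP pose, the force, the opening and the grip force at its end, in the units of the state.
- r.get_obs(): the state, without advancing time (a new reading comes with each control period).
- capture(name): name is "scene" or "side" or "wrist"; returns the picture (420x560x3 uint8, red, green, blue); there is no depth.
- get_calibration(name): a dict with "camera_matrix" (3x3 intrinsics, pixels), "k1" (the pictures are not rectified: a ray, as slopes to the right and down, at radius r is drawn at 1 + k1 r^2 times it, then the intrinsics apply), "origin" and "rotation" of the camera in the world; the wrist camera has in their place "tool_from_camera" (4x4, takes a point from camera to tool coordinates, whose origin is the TCP and whose axes are the flange's). Camera axes: x right, y down, z forward; pixel columns grow to the right and rows downward; lengths in m; the calibration is good to about 2 mm. A picture is of the moment at which its call begins: read the wrist's pose just before it. get_calibration takes no time and is no camera call.
- r.sign_off(): hands the job in; it is judged then, once.
The state is a dict: "time": time; "qpos": joint angles; "qd": joint speeds; "joint_torque": joint torques, N m; "eef_pos": TCP position; "tcp_rot": TCP orientation; "force": force on the tool from outside, world axes, zero at the start; "moment": the same for the moment, N m; "gripper_width": finger opening in m; "grip_force": force on a finger pad.
Only numpy, scipy, OpenCV 4.12 (cv2) and the standard library are available. Lean on these libraries where they do the work, as an engineer would, in place of code of your own. Each camera call takes 0.05 s, during which the arm holds its last target. There are 200 camera calls.

### The job

The line stamp lying on its side is freshly inked: pick it up by its ball knob, ease your grip so that it swings in your fingers to hang printing face down, clamp it again and hang it by its collar on the empty fork of the stamp carousel. Push the carousel's wheel round, so that in the end this fork with its stamp points straight at the robot's side of the desk, and leave the stamp hanging still. Its wet face must touch nothing, and everything else on the desk stays standing where it is.

Things in the scene. Friction and masses are not known exactly. Their poses are not given: they have to be found in the camera images.
- stamp_knob (a point): Centre of the loose line stamp's wooden ball knob, 26 mm across, with a flat brass rivet head 11 mm wide on its +y and -y side, 28 mm over both: pinch it there. Stamp 111 mm long, 0.21 to 0.33 kg. Axes: +x from printing face to knob, y along the head's 50 mm width, z through its 26 mm thickness. Lying, x is level, this point 13 mm above the desk; stem behind the knob at most 19 mm thick.
- stamp_collar (a point): Centre of the underside of the stamp's collar, a brass disc 22 mm across and 5 mm thick; 40 mm from the knob's centre, axes as stamp_knob. Behind it (towards the face) comes a square steel neck, 10 x 10 mm, 31 mm long, its sides parallel to y and z, then the head. Hung up, the collar rests on the tines with the neck in the slot, and this point lies on free_fork.
- stamp_face (a point): Centre of the stamp's wet printing face, 98 mm from the knob's centre; axes as stamp_knob. It is a rubber die 44 x 20 mm, 3 mm proud of a steel head 50 x 26 x 16 mm, with a wooden moulding 40 x 22 x 8 mm above. The die stands in from the head's edges and does not touch the desk while the stamp lies.
- stamp_mass (a point): Centre of mass, 80 mm from the knob's centre; axes as stamp_knob. Pinched on the rivet heads with 55 N the stamp stays level when lifted. As the grip eases it swings about the line between the fingers: it starts at 25 to 50 N, hangs nearly vertical at 4 to 8 N and drops under some 2 N. These lie within about 1.5 mm of finger opening, so ease in steps of about 0.1 mm and watch it.
- free_fork (a point): Seat of the wheel's empty fork: middle of the slot, on the top of the tines, 88 mm above the desk, 80 mm from the pin; turns with the wheel. Its -x axis points out along the slot. Slot 13 mm wide, open outward, its closed end 8 mm inside this point. Tines 5 mm thick, 9 mm wide; fork 31 mm wide, 39 mm at the tips.
- fork_mouth (a point): Point just inside the tips of the empty fork (they end 2 mm farther out), 29 mm outward of free_fork, same height and axes. In the last 12 mm the tines flare apart as a lead-in. Across the tines, 13 to 20 mm outward of free_fork, lie lips 4 mm high that keep a hung collar from sliding off: the collar goes in above them and is then lowered behind them.
- pin_top (a point): Point on the wheel's fixed vertical pin, 88 mm above the desk; axes are the world's. The carousel's round foot below is fixed to the desk: 126 mm across, up to 17 mm high. Hub 34 mm across, its cap ends 105 mm above the desk. A 14 mm wide, 5 mm thick arm joins each fork to the hub, its top level with the tines.
- next_knob (a point): Centre of the ball knob (25 mm across) of the stamp on the fork a quarter turn clockwise (seen from above) from the empty one, 122 mm above the desk, 80 mm from the pin. Like stamps hang on the other two forks. All three are fixed to the wheel and turn with it; their heads, up to 44 mm wide, hang down to 28 mm above the desk.
- wheel (a joint): Turn of the carousel's wheel about its pin, rad. 0: the empty fork points to the robot's side (-x). Positive: turned clockwise seen from above (at +1.57 the empty fork points to +y, the robot's left). It turns against a little friction (0.09 N m, about 1 N at the fork), both ways, and stays where it is left.
- lens_cleaner: Bystander: white dropper bottle standing near the stamp, 40 mm across, 112 mm high; origin at the centre of its underside.
- uv_torch: Bystander: black torch standing near the stamp, 32 mm across, 116 mm high; origin at the centre of its underside.
- vial_1: Bystander: small capped vial standing near the stamp, 26 mm across, 52 mm high; origin at the centre of its underside.
- gauge_block: Bystander: steel block lying near the stamp, 22 x 56 x 13 mm (long along its y); origin at the centre of its underside.
- eraser: Bystander: eraser lying near the stamp, 21 x 52 x 13 mm (long along its y); origin at the centre of its underside.
- wood_stamp: Bystander: round wooden hand stamp standing left of the carousel, 38 mm across, 76 mm high; origin at the centre of its underside.
- blower: Bystander: black rubber dust blower standing left of the carousel, 45 mm across, 80 mm high; origin at the centre of its underside.
- glue_stick: Bystander: glue stick standing left of the carousel, 25 mm across, 86 mm high; origin at the centre of its underside.
Not all that is in view belongs to the job. What is shaped like the part that bears stamp_knob but green is not meant.

How it is judged:
On the way, in this order (a step that is already met when the one before it is completed fails the run):
1. the stamp is held in the fingers by its knob, lifted clear of the desk (contact force between the fingers and line_stamp above 1 N and height (world z) of stamp_knob above 0.06 m), for 0.1 s.
2. the stamp hangs upright from the fingers, printing face down and clear of the desk, clamped again (contact force between the fingers and line_stamp above 20 N and angle between stamp_knob's own x axis and vertical below 0.25 rad and height (world z) of stamp_face above 0.02 m and horizontal distance between stamp_collar and free_fork above 0.03 m), for 0.3 s.
At the end, for the whole second after the job is handed in: The stamp hangs upright (within 0.12 rad) by its collar in the empty fork: underside of the collar on the tines (3 mm below to 4 mm above) and within 8 mm of the seat sideways, at rest and let go; the fork points to the robot's side within 20 mm sideways at its seat (about 14 degrees) (horizontal distance between stamp_collar and free_fork below 0.008 m and z of stamp_collar in the frame of free_fork between -0.003 and 0.004 m and angle between stamp_knob's own x axis and vertical below 0.12 rad and x of free_fork in the frame of pin_top below -0.07 m and y of free_fork in the frame of pin_top between -0.02 and 0.02 m and linear speed of line_stamp below 0.03 m/s and contact force between the fingers and line_stamp below 0.1 N); the robot touches nothing.
It fails at once if the wet printing face touches something (contact force between line_stamp_c0 and anything else above 0.3 N).
It fails at once if a bystander near the stamp or the carousel is shifted by more than 30 mm (distance of any of lens_cleaner, uv_torch, vial_1, gauge_block, eraser, wood_stamp, blower, glue_stick from where it was at the start of the episode above 0.03 m).
It fails at once if a standing bystander is knocked over (angle between any of lens_cleaner, uv_torch, vial_1, wood_stamp, blower, glue_stick's own z axis and vertical above 0.5 rad).
It also fails if it takes over 67 s, if anything falls off the work surface, if the arm or the gripper's body presses on something with over 40 N, if the wrist force passes 120 N, or if a joint passes its speed limit or range.

## Working session

There is one attempt and no reset: what is moved stays moved. The work goes in short steps, Python scripts to look and compute and a shell command to move; the robot and the scene stay as the last step left them, time stands still between calls to the robot, and variables do not carry over. Pictures are saved under pics/ and viewed, at most 10 in all, crops included, and the job is handed in when it is done.

```bash
ls; mkdir -p pics; cat > h.py <<'E'
import numpy as np, cv2
from bench import r, capture, get_calibration
from scipy.spatial.transform import Rotation as R
def cam(name):
    c=get_calibration(name); K=np.array(c["camera_matrix"])
    if name=="wrist":
        o=r.get_obs(); T=np.array(c["tool_from_camera"]); Rt=R.from_euler('xyz',o["tcp_rot"]).as_matrix()
        return K,c["k1"],np.array(o["eef_pos"])+Rt@T[:3,3],Rt@T[:3,:3]
    return K,c["k1"],np.array(c["origin"]),np.array(c["rotation"])
def ray(C,u,v):
    K,k1,o,Rm=C
    xd=(u-K[0,2])/K[0,0]; yd=(v-K[1,2])/K[1,1]; x,y=xd,yd
    for _ in range(20):
        f=1+k1*(x*x+y*y); x,y=xd/f,yd/f
    return o,Rm@np.array([x,y,1.])
def plane(C,u,v,z):
    o,d=ray(C,u,v); return o+d*(z-o[2])/d[2]
def proj(C,p):
    K,k1,o,Rm=C; q=Rm.T@(np.array(p)-o); x,y=q[0]/q[2],q[1]/q[2]; f=1+k1*(x*x+y*y)
    return K[0,0]*x*f+K[0,2],K[1,1]*y*f+K[1,2]
def snap(name,f,box=None,s=1):
    C=cam(name); im=capture(name); cv2.imwrite(f"pics/{f}_raw.png",im[:,:,::-1])
    if box: im=im[box[1]:box[3],box[0]:box[2]]
    im=cv2.resize(im,None,fx=s,fy=s,interpolation=cv2.INTER_CUBIC)
    cv2.imwrite(f"pics/{f}.png",im[:,:,::-1]); return C
E
python3 - <<'E'
from h import *
import pickle
o=r.get_obs(); print(o)
Cs={n:snap(n,n+"0") for n in("scene","side","wrist")}
pickle.dump(Cs,open("c0.pkl","wb"))
print({n:(c[2].round(3),c[3][:,2].round(2)) for n,c in Cs.items()})
a=[cv2.imread(f"pics/{n}0.png") for n in("scene","side")]
E
```

```text
pics
{'time': 0.0, 'qpos': array([-1.21028404e-01,  2.76622135e-01,  1.50615849e+00,  5.40577429e-06,
        1.36070416e+00, -1.20998878e-01]), 'qd': array([ 0.00091445, -0.00200082, -0.00233882,  0.00041539,  0.00028859,
        0.00094086]), 'joint_torque': array([ 6.20495921e-04, -4.16768074e+01, -2.45808578e+01, -1.52056768e-04,
        1.11346930e-02,  1.69860516e-05]), 'eef_pos': array([5.74459646e-01, 4.59390642e-05, 2.30414139e-01]), 'tcp_rot': array([-3.13971500e+00, -2.33633347e-04,  1.57076545e+00]), 'force': array([0.62079537, 0.07732995, 0.07119974]), 'moment': array([-0.01773082,  0.02562166,  0.01791563]), 'grip_force': 0.0, 'gripper_width': 0.08571358287083587}Traceback (most recent call last):
  File "<stdin>", line 6, in <module>
IndexError: too many indices for array: array is 1-dimensional, but 2 were indexed
```

```bash
python3 - <<'E'
from h import *
for n in("scene","side","wrist"):print(get_calibration(n))
E
sed -i 's/np.array(c\["rotation"\])$/R.from_euler("xyz",c["rotation"]).as_matrix()/' h.py
```

```text
{'camera_matrix': array([[405.56528333,   0.        , 286.11163365],
       [  0.        , 405.56528333, 207.83701582],
       [  0.        ,   0.        ,   1.        ]]), 'k1': 0.022397985923144768, 'origin': array([-0.06841664, -0.54534833,  0.85896188]), 'rotation': array([-2.34029098, -0.0119607 , -0.78404225])}
{'camera_matrix': array([[404.37233547,   0.        , 279.49475354],
       [  0.        , 404.37233547, 207.18465545],
       [  0.        ,   0.        ,   1.        ]]), 'k1': 0.03175616882545732, 'origin': array([0.15199938, 0.74523927, 0.77271944]), 'rotation': array([-2.2540042 , -0.00525905, -2.65785985])}
{'camera_matrix': array([[340.082257  ,   0.        , 273.10550173],
       [  0.        , 340.082257  , 206.90451659],
       [  0.        ,   0.        ,   1.        ]]), 'k1': -0.03755046401192425, 'tool_from_camera': array([[-6.67606004e-04, -9.47035478e-01, -3.21128257e-01,
         8.32298455e-02],
       [ 9.99999310e-01, -9.42760661e-04,  7.01346723e-04,
        -4.40649965e-04],
       [-9.66947317e-04, -3.21127567e-01,  9.47035454e-01,
        -1.42576276e-01],
       [ 0.00000000e+00,  0.00000000e+00,  0.00000000e+00,
         1.00000000e+00]])}
```

View pics/scene0.png

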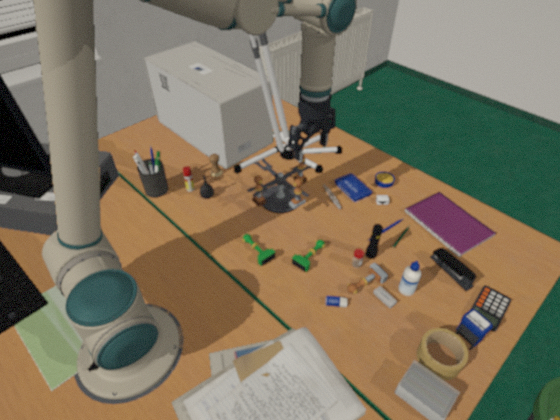

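View pics/side0.png

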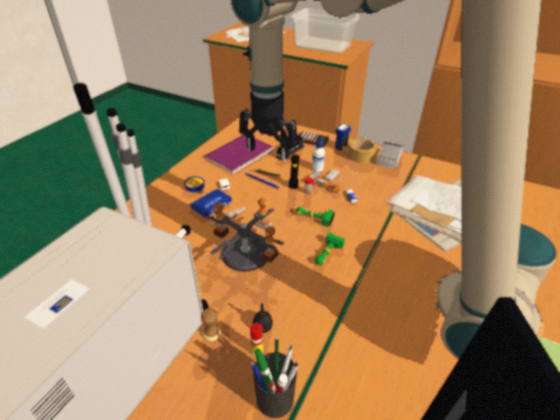

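```bash
python3 - <<'E'
import cv2
a=cv2.imread("pics/scene0.png")[160:310,230:430]; b=cv2.imread("pics/side0.png")[140:290,190:390]
f=lambda x:cv2.resize(x,(800,600),interpolation=cv2.INTER_CUBIC)
cv2.imwrite("pics/a.png",f(a)); cv2.imwrite("pics/b.png",f(b))
E
```

```text
(no output)
```

View pics/a.png

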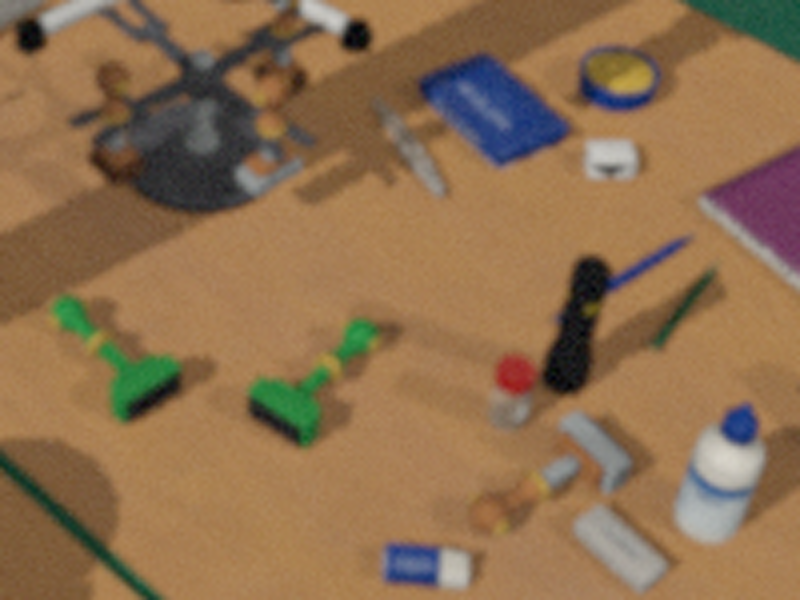

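View pics/b.png

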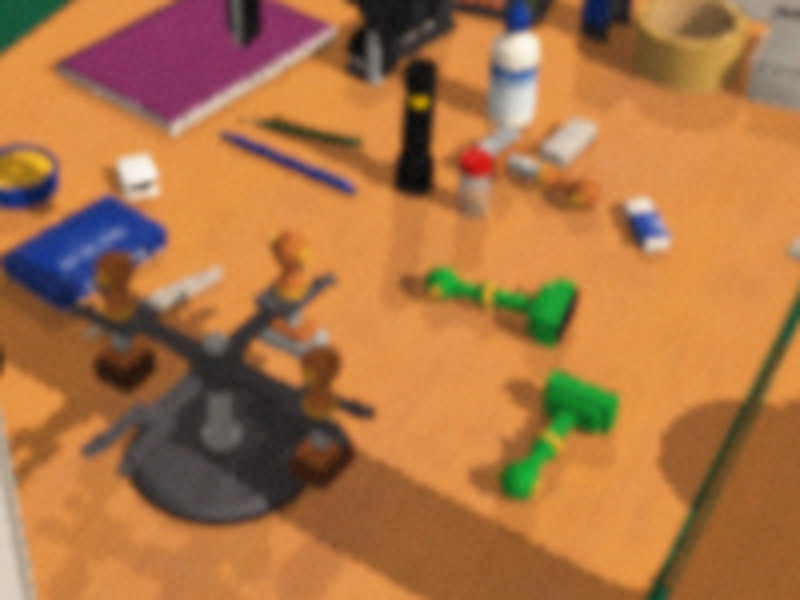

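```bash
python3 - <<'E'
from h import *
S=cam("scene"); D=cam("side")
a=lambda u,v:(230+u/4,160+v/4); b=lambda u,v:(190+u/4,140+v/4)
def show(n,C,p,z): print(n,plane(C,*p,z)[:2].round(4))
show("knob sc",S,a(490,512),.013);show("knob sd",D,b(580,192),.013)
show("neck sc",S,a(562,472),.013)
show("head top c",S,a(600,440),.02); show("head sd",D,b(505,150),.02)
show("hub sc",S,a(202,60),.105);show("hub sd",D,b(215,345),.105)
for p in[(117,262),(290,245),(322,362)]:show("knob sd",D,b(*p),.122)
for p in[(112,75),(270,122),(285,20)]:show("knob sc",S,a(*p),.122)
show("fork tips sd",D,b(90,447),.088);show("fork sd",D,b(125,420),.088)
show("foot sd",D,b(222,440),.015)
for n,p,h in[("eraser",(428,566),.013),("block",(620,545),.013),("vial",(516,370),.05),("torch",(592,268),.116),("bottle",(740,415),.112)]:show(n,S,a(*p),h)
for n,p,h in[("vial",(477,160),.05),("torch",(421,65),.116),("bottle",(517,10),.112),("block",(570,138),.013)]:show(n,D,b(*p),h)
for n,p,h in [("glue",(187,171),.086),("blower",(207,185),.07),("wood",(214,158),.07)]: show(n,S,p,h)
E
```

```text
knob sc [ 0.4713 -0.2529]
knob sd [ 0.4724 -0.2506]
neck sc [ 0.5282 -0.266 ]
head top c [ 0.5611 -0.2703]
head sd [ 0.5444 -0.2663]
hub sc [0.573  0.1082]
hub sd [0.5736 0.125 ]
knob sd [0.6599 0.1024]
knob sd [0.571  0.0351]
knob sd [0.4988 0.1238]
knob sc [0.5015 0.1257]
knob sc [0.5455 0.0137]
knob sc [0.6344 0.084 ]
fork tips sd [0.602  0.2205]
fork sd [0.5965 0.1921]
foot sd [0.5773 0.1188]
eraser [ 0.4136 -0.2509]
block [ 0.5093 -0.3237]
vial [ 0.546  -0.2092]
torch [ 0.5964 -0.2189]
bottle [ 0.5653 -0.3466]
vial [ 0.5424 -0.2035]
torch [ 0.5961 -0.2105]
bottle [ 0.567  -0.3273]
block [ 0.5076 -0.3169]
glue [0.4005 0.3334]
blower [0.4143 0.2565]
wood [0.5099 0.3467]
```

```bash
python3 - <<'E'
from h import *
S=cam("scene"); D=cam("side")
for p in[(240,168),(318,168),(338,150),(288,152)]:print(plane(S,*p,0)[:2].round(3),plane(S,*p,.3)[:2].round(3))
for p in[(85,95),(113,115),(125,130),(183,232)]:print(plane(D,*p,0)[:2].round(3),plane(D,*p,.3)[:2].round(3))
c=np.array([.579,.114]);P=lambda a:c+.08*np.array([-np.cos(np.radians(a)),np.sin(np.radians(a))])
al=np.arange(38,-71,-6);Q=[P(a) for a in al]
print(Q[0]);print([list(((Q[i+1]-Q[i])/.02).round(2)) for i in range(len(al)-1)],al[-1],Q[-1])
E
```

```text
[0.59  0.321] [0.36  0.018]
[0.78  0.137] [ 0.483 -0.101]
[0.908 0.156] [ 0.567 -0.089]
[0.771 0.272] [ 0.478 -0.013]
[ 1.734 -0.393] [1.12  0.049]
[ 1.48  -0.308] [0.965 0.101]
[ 1.345 -0.236] [0.882 0.145]
[0.777 0.128] [0.535 0.368]
[0.51595914 0.16325292]
[[np.float64(-0.24), np.float64(-0.34)], [np.float64(-0.2), np.float64(-0.37)], [np.float64(-0.16), np.float64(-0.39)], [np.float64(-0.12), np.float64(-0.4)], [np.float64(-0.08), np.float64(-0.41)], [np.float64(-0.04), np.float64(-0.42)], [np.float64(0.01), np.float64(-0.42)], [np.float64(0.05), np.float64(-0.42)], [np.float64(0.09), np.float64(-0.41)], [np.float64(0.14), np.float64(-0.4)], [np.float64(0.18), np.float64(-0.38)], [np.float64(0.22), np.float64(-0.36)], [np.float64(0.25), np.float64(-0.33)], [np.float64(0.29), np.float64(-0.31)], [np.float64(0.32), np.float64(-0.27)], [np.float64(0.34), np.float64(-0.24)], [np.float64(0.37), np.float64(-0.2)], [np.float64(0.39), np.float64(-0.16)]] -70 [0.55163839 0.03882459]
```

View pics/wrist0.png

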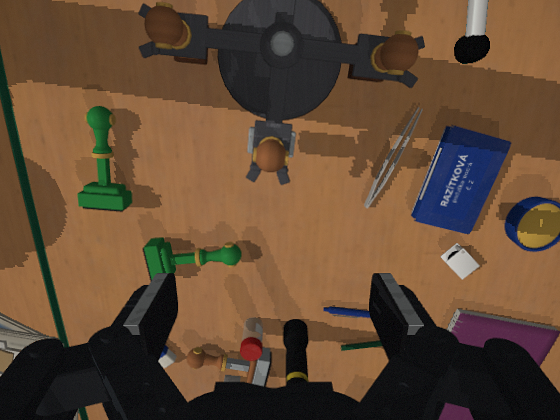

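```bash
python3 - <<'E'
from h import *
W=cam("wrist")
for n,p,z in[("hub",(283,43),.105),("kL",(167,27),.122),("kB",(268,155),.122),("kR",(398,55),.122),("knob",(203,357),.013),("neck",(238,367),.018),("green1",(115,190),.02),("g1k",(99,118),.013),("g2h",(158,258),.02),("g2k",(230,254),.013)]:
  print(n,plane(W,*p,z)[:2].round(4))
E
```

```text
hub [0.5814 0.1172]
kL [0.5032 0.1254]
kB [0.5704 0.0388]
kR [0.6598 0.108 ]
knob [ 0.4808 -0.2494]
neck [ 0.5274 -0.2613]
green1 [ 0.4022 -0.0169]
g1k [0.3932 0.0589]
g2h [ 0.4403 -0.0991]
g2k [ 0.5234 -0.0972]
```

```bash
python3 -m pendant '[[[0,0,0],[-0.31,0.92,0],-1],[[0,0,0],[-0.31,0.92,0],-1],[[0,0,0],[-0.31,0.92,0],-1],[[0,0,0],[-0.31,0.92,0],-1],[[0,0,0],[-0.31,0.92,0],-1],[[0,0,0],[-0.31,0.92,0],-1],[[0,0,0],[-0.31,0.92,0],-1],[[0,0,0],[-0.31,0.92,0],-1],[[0,0,0],[-0.31,0.92,0],-1],[[0,0,0],[0,0,-0.8],-1],[[0,0,0],[0,0,-0.8],-1],[[0,0,0],[0,0,-0.8],-1],[[0,0,0],[0,0,-0.8],-1],[[0,0,0],[0,0,-0.8],-1],[[0,0,0],[0,0,-0.8],-1],[[0,0,0],[0,0,-0.8],-1],[[0,0,0],[0,0,-0.8],-1]]'
```

```text
time: 1.85
eef_pos: [0.519, 0.1656, 0.1024]
tcp_rot: [-3.141, 0.0, 1.571]
force: [-0.5, 0.3, 0.7]
gripper_width: -0.0
grip_force: 0.0
```

```bash
python3 -m pendant '[[[0,0,0],[-0.24,-0.34,0],-1],[[0,0,0],[-0.2,-0.37,0],-1],[[0,0,0],[-0.16,-0.39,0],-1],[[0,0,0],[-0.12,-0.4,0],-1],[[0,0,0.85],[-0.08,-0.41,0],-1],[[0,0,0.85],[-0.04,-0.42,0],-1],[[0,0,0.85],[0.01,-0.42,0],-1],[[0,0,0.85],[0.05,-0.42,0],-1],[[0,0,0.85],[0.09,-0.41,0],-1],[[0,0,0.85],[0.14,-0.4,0],-1],[[0,0,0.85],[0.18,-0.38,0],-1],[[0,0,0.85],[0.22,-0.36,0],-1],[[0,0,0.85],[0.25,-0.33,0],-1],[[0,0,0.85],[0.29,-0.31,0],-1],[[0,0,0.85],[0.32,-0.27,0],-1],[[0,0,0.85],[0.34,-0.24,0],-1],[[0,0,0.85],[0.37,-0.2,0],-1],[[0,0,0.85],[0.2,-0.08,0],-1]]'
python3 - <<'E'
from h import *
snap("scene","s1"); snap("side","d1"); snap("wrist","w1"); print(r.get_obs()["qpos"].round(2))
a=cv2.imread("pics/s1.png")[130:280,180:380]; b=cv2.imread("pics/d1.png")[150:300,170:370]
cv2.imwrite("pics/s1d1.png",np.hstack([cv2.resize(x,(400,300),interpolation=cv2.INTER_CUBIC) for x in(a,b)]))
E
```

```text
time: 3.65
eef_pos: [0.5517, 0.0415, 0.1041]
tcp_rot: [-3.141, 0.0, 2.82]
force: [-1.0, -0.3, 0.7]
gripper_width: 0.0001
grip_force: 0.6
[-0.05  0.34  1.74 -0.    1.05 -1.29]
```

View pics/s1d1.png

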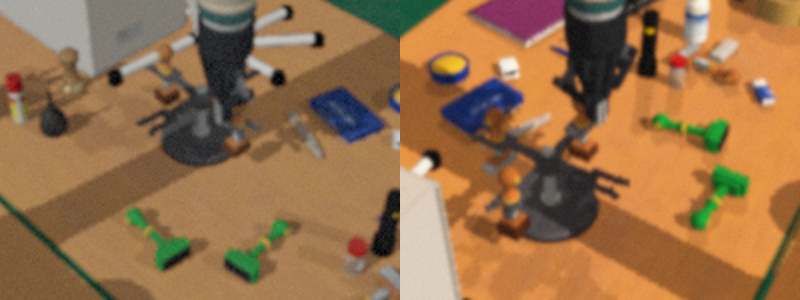

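```bash
python3 -m pendant '[[[0,0,0],[-0.3,0.1,0.3],-1],[[0,0,0],[0,0,1],-0.6],[[0,0,0],[0,0,1],-0.3],[[0,0,0],[0,0,1],0],[[0,0,0],[0,0,1],0],[[0,0,0],[0,0,1],0],[[0,0,0],[0,0,1],0],[[0,0,0],[0,0,0],0]]'
python3 - <<'E'
from h import *
import pickle
pickle.dump(snap("wrist","w2"),open("w2.pkl","wb"))
E
```

```text
time: 4.6
eef_pos: [0.5467, 0.0447, 0.2327]
tcp_rot: [3.14, 0.006, 2.816]
force: [0.3, -0.1, -0.1]
gripper_width: 0.0426
grip_force: 0.0
```

View pics/w2.png

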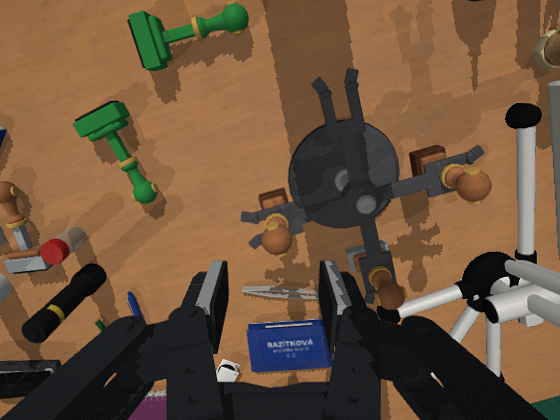

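```bash
python3 - <<'E'
from h import *
import pickle
W=pickle.load(open("w2.pkl","rb"))
for n,p,z in[("hub",(366,204),.105),("kL",(277,237),.122),("kR",(473,184),.122),("tip",(320,75),.088),("tip",(352,74),.088),("arm root",(364,178),.088),("knob",(8,190),.013)]:
  print(n,plane(W,*p,z)[:2].round(4))
for p in [(.5815-.08,.117,.088),(.5815-.11,.117,.088)]: print(proj(W,p))
E
```

```text
hub [0.5785 0.117 ]
kL [0.5758 0.0388]
kR [0.5825 0.1979]
tip [0.4687 0.1109]
tip [0.476  0.1353]
arm root [0.5617 0.1238]
knob [ 0.4708 -0.2452]
(np.float64(338.3175674572731), np.float64(112.87580777802721))
(np.float64(328.31693303704293), np.float64(75.95378410561105))
```

```bash
python3 -m pendant '[[[0,0,0.9],[-0.24,-0.98,0],0],[[0,0,0],[-0.24,-0.98,0],0],[[0,0,0],[-0.24,-0.98,0],0],[[0,0,0],[-0.24,-0.98,0],0.2],[[0,0,0],[-0.24,-0.98,0],0.2],[[0,0,0],[-0.24,-0.98,0],0.2],[[0,0,0],[-0.24,-0.98,0],0.2],[[0,0,0],[-0.24,-0.98,0],0.2],[[0,0,0],[-0.24,-0.98,0],0.2],[[0,0,0],[-0.24,-0.98,0],0.2],[[0,0,0],[-0.24,-0.98,0],0.2],[[0,0,0],[-0.24,-0.98,-0.5],0.2],[[0,0,0],[-0.24,-0.98,-0.8],0.2],[[0,0,0],[-0.24,-0.98,-0.8],0.2],[[0,0,0],[-0.24,-0.98,-0.8],0.2],[[0,0,0],[0,0,-0.8],0.2],[[0,0,0],[0,0,-0.4],0.2],[[0,0,0],[0,0,0],0.2],[[0,0,0],[0,0,0],0.2]]'
python3 - <<'E'
from h import *
import pickle
pickle.dump(snap("wrist","w3"),open("w3.pkl","wb"))
E
```

```text
time: 6.55
eef_pos: [0.4736, -0.2489, 0.1473]
tcp_rot: [3.141, -0.0, 2.912]
force: [0.3, -0.4, -0.3]
gripper_width: 0.0512
grip_force: 0.0
```

View pics/w3.png

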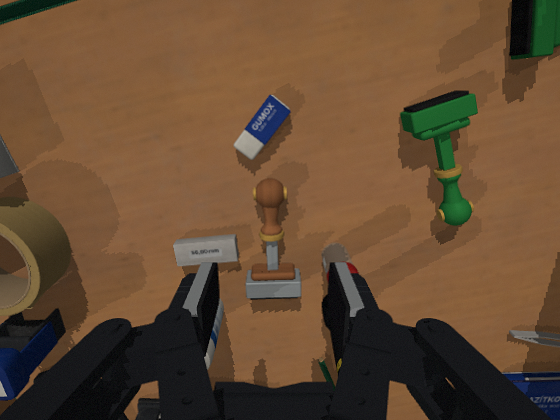

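```bash
python3 - <<'E'
from h import *
import pickle
W=pickle.load(open("w3.pkl","rb"))
k=plane(W,270.5,192,.013);h=plane(W,273.5,272,.026);c=plane(W,271.5,237,.018); rl=plane(W,255,192,.013); rr=plane(W,286,191,.013)
print(k,c,h,rl,rr,np.linalg.norm(rl-rr),"axis yaw",[np.degrees(np.arctan2(*(k-x)[1::-1])) for x in(h,c)], "rivet perp",np.degrees(np.arctan2(*(rr-rl)[1::-1])))
print("tool yaw",np.degrees(r.get_obs()["tcp_rot"][2]),"shift u",(k[:2]-r.get_obs()["eef_pos"][:2])/.02)
E
```

```text
[ 0.47078818 -0.25005909  0.013     ] [ 0.5092648  -0.25827132  0.018     ] [ 0.53883885 -0.26343681  0.026     ] [ 0.46777777 -0.26284609  0.013     ] [ 0.47293619 -0.23707961  0.013     ] 0.026277754290997227 axis yaw [np.float64(168.87834421543113), np.float64(167.9518905398575)] rivet perp 78.6791195560734
tool yaw 166.83112733715686 shift u [-0.15976064 -0.04491229]
```

```bash
python3 -m pendant '[[[0,0,0.28],[-0.15,-0.05,0],0.2],[[0,0,0],[0,0,-0.9],0.2],[[0,0,0],[0,0,-0.9],0.2],[[0,0,0],[0,0,-0.9],0.2],[[0,0,0],[0,0,-0.9],0.2],[[0,0,0],[0,0,-0.9],0.2],[[0,0,0],[0,0,-0.9],0.2],[[0,0,0],[0,0,-0.9],0.2],[[0,0,0],[0,0,-0.5],0.2],[[0,0,0],[0,0,-0.25],0.2],[[0,0,0],[0,0,-0.1],0.2],[[0,0,0],[0,0,0],0.2]]'
```

```text
time: 7.8
eef_pos: [0.4711, -0.2506, 0.0048]
tcp_rot: [-3.141, 0.001, 2.941]
force: [0.5, -0.4, -0.2]
gripper_width: 0.0512
grip_force: 0.0
```

```bash
python3 -m pendant '[[[0,0,0],[0,0,-0.14],0.2],[[0,0,0],[0,0,0],-0.2],[[0,0,0],[0,0,0],-1],[[0,0,0],[0,0,0],-1],[[0,0,0],[0,0,0],-1],[[0,0,0],[0,0,0],-1],[[0,0,0],[0,0,0],-1],[[0,0,0],[0,0,0],-1]]'
```

```text
time: 8.6
eef_pos: [0.4707, -0.2505, 0.0019]
tcp_rot: [-3.141, 0.0, 2.941]
force: [-0.4, -0.0, 6.0]
gripper_width: 0.0259
grip_force: 58.9
```

```bash
python3 -m pendant '[[[0,0,0],[0,0,0.15],-1],[[0,0,0],[0,0,0.3],-1],[[0,0,0],[0,0,0.5],-1],[[0,0,0],[0,0,0.6],-1],[[0,0,0],[0,0,0.6],-1],[[0,0,0],[0,0,0.6],-1],[[0,0,0],[0,0,0.6],-1],[[0,0,0],[0,0,0.6],-1],[[0,0,0],[0,0,0.6],-1],[[0,0,0],[0,0,0.6],-1],[[0,0,0],[0,0,0.6],-1],[[0,0,0],[0,0,0.6],-1],[[0,0,0],[0,0,0.6],-1],[[0,0,0],[0,0,0.6],-1],[[0,0,0],[0,0,0.6],-1],[[0,0,0],[0,0,0.3],-1],[[0,0,0],[0,0,0],-1],[[0,0,0],[0,0,0],-1]]'
python3 - <<'E'
from h import *
snap("wrist","w4",(150,180,400,400),2);snap("side","d4");o=r.get_obs();print(o["moment"],o["force"])
b=cv2.imread("pics/d4.png")[60:260,250:410]
a=cv2.imread("pics/w4_raw.png")[180:400,170:380]
cv2.imwrite("pics/m4.png",np.hstack([cv2.resize(a,(400,420)),cv2.resize(b,(336,420),interpolation=cv2.INTER_CUBIC)]))
E
```

```text
time: 10.4
eef_pos: [0.4704, -0.2502, 0.1703]
tcp_rot: [3.141, -0.001, 2.941]
force: [-0.5, 0.7, -3.7]
gripper_width: 0.0258
grip_force: 59.1
[ 0.00549296  0.25307435 -0.04306103] [-0.56039764  0.6937574  -3.24849282]
```

View pics/m4.png

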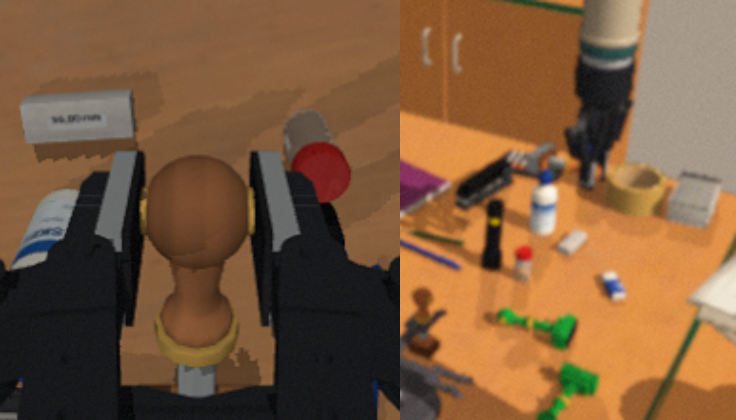

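```bash
cat > st.py <<'E'
from h import *
o=r.get_obs();print("w %.5f gf %.1f M"%(o["gripper_width"],o["grip_force"]),o["moment"].round(3),"Fz",o["force"].round(2))
E
python3 -m pendant '[[[0,0,0],[0,0,0],-0.40],[[0,0,0],[0,0,0],-0.40],[[0,0,0],[0,0,0],-0.40]]' | tail -2; python3 st.py
python3 -m pendant '[[[0,0,0],[0,0,0],-0.395],[[0,0,0],[0,0,0],-0.395]]'| tail -2; python3 st.py
python3 -m pendant '[[[0,0,0],[0,0,0],-0.39],[[0,0,0],[0,0,0],-0.39]]'| tail -2; python3 st.py
```

```text
gripper_width: 0.0258
grip_force: 58.2
w 0.02583 gf 58.2 M [0.028 0.148 0.039] Fz [ 0.26  0.34 -2.37]
gripper_width: 0.026
grip_force: 53.0
w 0.02596 gf 53.0 M [ 0.009  0.177 -0.008] Fz [-1.   -0.62 -1.51]
gripper_width: 0.0262
grip_force: 47.8
w 0.02621 gf 47.8 M [0.052 0.253 0.022] Fz [ 0.1   0.31 -3.17]
```

```bash
python3 -m pendant '[[[0,0,0],[0,0,0],-0.3875],[[0,0,0],[0,0,0],-0.385],[[0,0,0],[0,0,0],-0.385]]'| tail -1; python3 st.py
python3 -m pendant '[[[0,0,0],[0,0,0],-0.3825],[[0,0,0],[0,0,0],-0.38],[[0,0,0],[0,0,0],-0.38]]'| tail -1; python3 st.py
python3 -m pendant '[[[0,0,0],[0,0,0],-0.3775],[[0,0,0],[0,0,0],-0.375],[[0,0,0],[0,0,0],-0.375]]'| tail -1; python3 st.py
```

```text
grip_force: 42.6
w 0.02665 gf 42.6 M [ 0.085  0.203 -0.045] Fz [-0.6   0.71 -2.68]
grip_force: 37.4
w 0.02675 gf 37.4 M [0.038 0.195 0.025] Fz [-0.54  0.07 -2.95]
grip_force: 32.0
w 0.02699 gf 32.0 M [0.062 0.216 0.065] Fz [ 0.97  0.05 -1.95]
```

```bash
cat >> st.py <<'E'
im=capture("side")[130:190,290:380]
import sys; cv2.imwrite(f"pics/e{sys.argv[1]}.png",im[:,:,::-1])
E
i=0; python3 -m pendant '[[[0,0,0],[0,0,0],-0.3725],[[0,0,0],[0,0,0],-0.37],[[0,0,0],[0,0,0],-0.37]]'| tail -1; python3 st.py 1
python3 -m pendant '[[[0,0,0],[0,0,0],-0.3675],[[0,0,0],[0,0,0],-0.365],[[0,0,0],[0,0,0],-0.365]]'| tail -1; python3 st.py 2
python3 -m pendant '[[[0,0,0],[0,0,0],-0.3625],[[0,0,0],[0,0,0],-0.36],[[0,0,0],[0,0,0],-0.36]]'| tail -1; python3 st.py 3
```

```text
grip_force: 26.3
w 0.02694 gf 26.3 M [0.091 0.197 0.004] Fz [-0.88 -0.14 -2.53]
grip_force: 21.2
w 0.02734 gf 21.2 M [-0.015  0.108  0.05 ] Fz [ 0.48  0.9  -3.04]
grip_force: 16.1
w 0.02725 gf 16.1 M [ 0.019  0.095 -0.003] Fz [-0.77  0.45 -2.42]
```

```bash
python3 -m pendant '[[[0,0,0],[0,0,0],-0.3575],[[0,0,0],[0,0,0],-0.355],[[0,0,0],[0,0,0],-0.355]]'| tail -1; python3 st.py 4
python3 -m pendant '[[[0,0,0],[0,0,0],-0.3535],[[0,0,0],[0,0,0],-0.352],[[0,0,0],[0,0,0],-0.352]]'| tail -1; python3 st.py 5
python3 -m pendant '[[[0,0,0],[0,0,0],-0.351],[[0,0,0],[0,0,0],-0.350],[[0,0,0],[0,0,0],-0.350]]'| tail -1; python3 st.py 6
python3 - <<'E'
from h import *
capture("wrist"); snap("wrist","w5");snap("side","d5");snap("scene","s5")
b=cv2.imread("pics/d5.png")[100:240,270:390]
a=cv2.imread("pics/w5_raw.png")[180:400,170:380]
print([tuple(round(x) for x in proj(cam(n),(.471,-.25,.12))) for n in("scene","side")])
cv2.imwrite("pics/m5.png",np.hstack([cv2.resize(a,(400,420)),cv2.resize(b,(360,420),interpolation=cv2.INTER_CUBIC)]))
E
```

```text
grip_force: 10.8
w 0.02719 gf 10.8 M [0.047 0.11  0.046] Fz [-0.8   0.27 -2.36]
grip_force: 7.8
w 0.02744 gf 7.8 M [-0.032  0.04   0.013] Fz [-0.7  -1.17 -3.54]
grip_force: 5.7
w 0.02771 gf 5.7 M [-0.045  0.04  -0.012] Fz [-0.3   0.7  -3.39]
[(357, 260), (339, 159)]
```

View pics/m5.png

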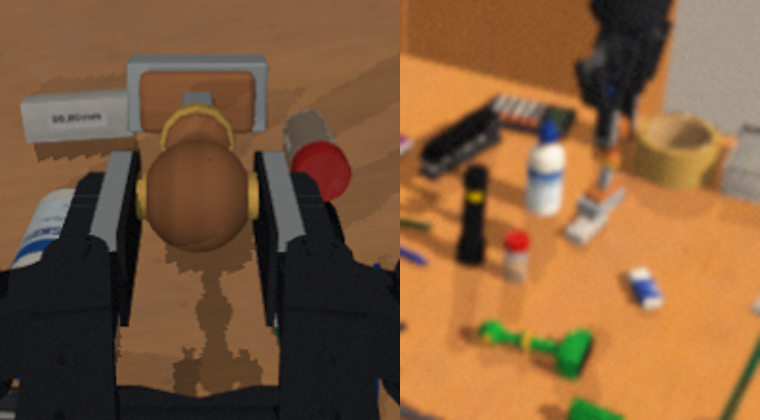

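```bash
python3 - <<'E'
from h import *
from scipy.optimize import least_squares
W=cam("wrist");o=r.get_obs();Rt=R.from_euler('xyz',o["tcp_rot"]).as_matrix();t=np.array(o["eef_pos"])
px=lambda y:180+y/1.909
def pts(q):
    dx,d,th=q
    # stamp dir down: tool z rotated by th toward tool +x (world -x)
    dn=np.array([np.sin(th),0,np.cos(th)]); sd=np.array([np.cos(th),0,-np.sin(th)])
    k=np.array([dx,0,-d]); return [k, k+95*dn*1e-3+.013*sd, k+.079*dn-.013*sd, k+.040*dn+.011*sd]
meas=[px(195),px(57),px(133),px(105)]
f=lambda q:[proj(W,t+Rt@p)[1]-m for p,m in zip(pts(q),meas)]
s=least_squares(f,[0,.01,0]);print("dx,d,tilt",s.x,"res",s.fun,"deg",np.degrees(s.x[2]))
for x in (-.3,0,.3):print(x,[round(proj(W,t+Rt@p)[1]) for p in pts([0,.01,x])],[round(m) for m in meas])
E
```

```text
dx,d,tilt [-0.00528431 -0.00329136 -0.09301697] res [-0.08804443 -0.18109108  0.11259064  0.15780809] deg -5.329479715030416
-0.3 [287, 235, 276, 249] [282, 210, 250, 235]
0 [287, 197, 241, 230] [282, 210, 250, 235]
0.3 [287, 161, 207, 214] [282, 210, 250, 235]
```

```bash
python3 -m pendant '[[[0,0,0],[0,0,0],-0.349],[[0,0,0],[0,0,0],-0.349],[[0,0,0],[0,0,0],-0.349]]'| tail -1; python3 st.py 7
python3 -m pendant '[[[0,0,0],[0,0,0],-0.36],[[0,0,0],[0,0,0],-0.38],[[0,0,0],[0,0,0],-0.41],[[0,0,0],[0,0,0],-1],[[0,0,0],[0,0,0],-1],[[0,0,0],[0,0,0],-1],[[0,0,0],[0,0,0],-1]]'; python3 st.py 8
python3 - <<'E'
from h import *
snap("wrist","w6")
for f in("w5","w6"):
  a=cv2.imread(f"pics/{f}_raw.png"); h=cv2.cvtColor(a,cv2.COLOR_BGR2HSV)
  # column profile avg over cols 250..258 (head rims left of stem) , and 271..276
  for c in((246,252),(296,302)):
    print(f,c,[(y,int(h[y,c[0]:c[1],1].mean())) for y in range(196,262,2)])
  print([(y,h[y,271:276].mean(0).astype(int).tolist()) for y in range(226,256,2)])
E
```

```text
grip_force: 4.7
w 0.02753 gf 4.7 M [ 0.009  0.057 -0.03 ] Fz [ 1.38 -0.48 -2.82]
time: 15.45
eef_pos: [0.4706, -0.2504, 0.1705]
tcp_rot: [3.141, -0.0, 2.94]
force: [-0.3, -0.3, -2.0]
gripper_width: 0.0258
grip_force: 59.1
w 0.02580 gf 59.1 M [-0.026  0.063  0.067] Fz [-0.28 -0.3  -2.04]
w5 (246, 252) [(196, 128), (198, 130), (200, 131), (202, 131), (204, 130), (206, 133), (208, 58), (210, 8), (212, 7), (214, 6), (216, 6), (218, 161), (220, 156), (222, 156), (224, 154), (226, 155), (228, 156), (230, 156), (232, 156), (234, 156), (236, 155), (238, 157), (240, 158), (242, 155), (244, 156), (246, 156), (248, 158), (250, 139), (252, 140), (254, 142), (256, 141), (258, 141), (260, 140)]
w5 (296, 302) [(196, 131), (198, 131), (200, 132), (202, 133), (204, 135), (206, 137), (208, 61), (210, 6), (212, 6), (214, 6), (216, 10), (218, 152), (220, 157), (222, 155), (224, 157), (226, 157), (228, 157), (230, 156), (232, 158), (234, 157), (236, 160), (238, 155), (240, 156), (242, 155), (244, 156), (246, 158), (248, 152), (250, 136), (252, 133), (254, 134), (256, 137), (258, 136), (260, 138)]
[(226, 
[... 769 characters left out ...]
 (200, 132), (202, 135), (204, 135), (206, 136), (208, 60), (210, 7), (212, 5), (214, 6), (216, 7), (218, 142), (220, 158), (222, 156), (224, 157), (226, 158), (228, 156), (230, 157), (232, 155), (234, 157), (236, 157), (238, 159), (240, 155), (242, 157), (244, 156), (246, 158), (248, 140), (250, 135), (252, 134), (254, 133), (256, 137), (258, 137), (260, 136)]
[(226, [12, 157, 118]), (228, [9, 53, 105]), (230, [79, 8, 97]), (232, [97, 13, 98]), (234, [19, 146, 122]), (236, [19, 160, 156]), (238, [18, 160, 133]), (240, [11, 156, 114]), (242, [12, 157, 133]), (244, [12, 156, 132]), (246, [12, 155, 130]), (248, [11, 155, 118]), (250, [12, 157, 103]), (252, [12, 158, 90]), (254, [12, 154, 87])]
```

```bash
cat > fit.py <<'E'
from h import *
from scipy.optimize import least_squares
def fit(W,o,meas):
    Rt=R.from_euler('xyz',o["tcp_rot"]).as_matrix();t=np.array(o["eef_pos"])
    def pts(q):
        dx,d,th=q
        dn=np.array([np.sin(th),0,np.cos(th)]); sd=np.array([np.cos(th),0,-np.sin(th)])
        k=np.array([dx,0,-d]); return [k,k+.095*dn+.013*sd,k+.079*dn+.011*sd,k+.071*dn-.011*sd,k+.04*dn+.011*sd]
    s=least_squares(lambda q:[proj(W,t+Rt@p)[1]-m for p,m in zip(pts(q),meas)],[0,.01,0])
    P=[t+Rt@p for p in pts(s.x)]; dn=Rt@np.array([np.sin(s.x[2]),0,np.cos(s.x[2])])
    print("dx,d,tilt",s.x.round(4),"res",s.fun.round(1)); print("knob",P[0].round(4),"collar",(P[0]+.04*dn).round(4),"face",(P[0]+.098*dn).round(4))
E
python3 - <<'E'
from fit import *
fit(cam("wrist"),r.get_obs(),[282,207.6,217,249,233.5])
E
```

```text
dx,d,tilt [-0.0055 -0.004  -0.0765] res [-0.3  0.1 -0.9  0.4  0.6]
knob [ 0.4761 -0.2515  0.1665] collar [ 0.479  -0.2521  0.1266] face [ 0.4834 -0.253   0.0688]
```

```bash
python3 - <<'E'
from h import *
from scipy.optimize import least_squares
W=cam("wrist");o=r.get_obs();Rt=R.from_euler('xyz',o["tcp_rot"]).as_matrix();t=np.array(o["eef_pos"])
m=[282,207.6,217,249,233.5]
for d in(.014,.0105,.006,.002):
  def pts(q):
    dx,th=q[0],q[1]; dn=np.array([np.sin(th),0,np.cos(th)]); sd=np.array([np.cos(th),0,-np.sin(th)])
    k=np.array([dx,0,-d]); return [k,k+.095*dn+.013*sd,k+.079*dn+.011*sd,k+.071*dn-.011*sd,k+.04*dn+.011*sd]
  for n in(2,3):
    s=least_squares(lambda q:[proj(W,t+Rt@p)[1]-x+(q[2]*100 if n==3 else 0) for p,x in zip(pts(q),m)],[0,0,0][:n]);print(d,s.x.round(4),s.fun.round(1))
# knob mask extents
a=cv2.imread("pics/w6_raw.png");h=cv2.cvtColor(a,cv2.COLOR_BGR2HSV)
print([(x,h[282,x].tolist()) for x in list(range(240,252))+list(range(296,308))])
print("head row213", [x for x in range(200,350) if h[213,x,1]<40][::1][:1],[x for x in range(200,350) if h[213,x,1]<40][-1])
E
```

```text
0.014 [ 0.005  -0.1196] [ 0.5 -0.2 -1.5  2.6 -1.3]
0.014 [-0.068  -0.4344 -1.2519] [ 0.  -0.3 -1.3  1.5 -0. ]
0.0105 [ 0.003  -0.1112] [ 0.4 -0.2 -1.4  2.1 -0.9]
0.0105 [-0.062  -0.3913 -1.1079] [-0.1 -0.1 -1.1  1.   0.2]
0.006 [ 0.0003 -0.1004] [ 0.2 -0.1 -1.2  1.6 -0.4]
0.006 [-0.0473 -0.3092 -0.8188] [-0.2  0.1 -0.9  0.6  0.5]
0.002 [-0.002  -0.0908] [-0.   0.  -1.1  1.1  0. ]
0.002 [-0.0293 -0.2128 -0.4765] [-0.2  0.2 -0.9  0.3  0.5]
[(240, [140, 36, 21]), (241, [108, 64, 20]), (242, [83, 204, 5]), (243, [18, 144, 39]), (244, [18, 158, 79]), (245, [20, 168, 88]), (246, [18, 171, 85]), (247, [12, 160, 86]), (248, [12, 164, 92]), (249, [12, 156, 98]), (250, [13, 161, 100]), (251, [12, 155, 102]), (296, [13, 162, 93]), (297, [12, 152, 89]), (298, [12, 160, 83]), (299, [11, 159, 74]), (300, [18, 159, 136]), (301, [19, 162, 181]), (302, [19, 160, 167]), (303, [19, 163, 108]), (304, [120, 255, 3]), (305, [30, 36, 14]), (306, [110, 51, 15]), (307, [90, 27, 19])]
head row213 [237] 309
```

```bash
python3 -m pendant '[[[0,0,0.15],[-0.07,0.4,0],-1],[[0,0,0.15],[-0.07,0.8,0],-1],[[0,0,0.15],[-0.07,1,0],-1],[[0,0,0.15],[-0.07,1,0],-1],[[0,0,0.15],[-0.07,1,0],-1],[[0,0,0.15],[-0.07,1,0],-1],[[0,0,0.15],[-0.07,1,0],-1],[[0,0,0.15],[-0.07,1,0],-1],[[0,0,0.15],[-0.07,1,0],-1],[[0,0,0.15],[-0.07,1,0],-1],[[0,0.19,0],[-0.07,1,0],-1],[[0,0.19,0],[-0.07,1,0],-1],[[0,0.19,0],[-0.07,1,0],-1],[[0,0.19,0],[-0.07,1,0],-1],[[0,0.19,0],[-0.07,1,0],-1],[[0,0,0],[-0.07,1,0],-1],[[0,0,0],[-0.07,1,0],-1],[[0,0,0],[-0.07,1,0],-1],[[0,0,0],[-0.02,1,0],-1],[[0,0,0],[0,0.47,0],-1]]'
python3 -m pendant '[[[0,0,0],[0,0,0],-1],[[0,0,0],[0,0,0],-1]]'
python3 - <<'E'
from h import *
for n in("wrist","scene","side"): snap(n,n+"7")
S=cam("scene");D=cam("side");W=cam("wrist");t=np.array(r.get_obs()["eef_pos"])
print(r.get_obs()["qpos"].round(2))
for n,dz in(("knob",.0105),("collar",-.0295),("headtop",-.068),("face",-.087)):
  p=t+[.001,0,dz];print(n,[np.round(proj(C,p)).tolist() for C in(S,D,W)])
a=cv2.imread("pics/wrist7_raw.png");h=cv2.cvtColor(a,cv2.COLOR_BGR2HSV)
print([(y,h[y,246:252].mean(0).astype(int).tolist()) for y in range(190,262,2)])
E
```

```text
time: 17.55
eef_pos: [0.4439, 0.1252, 0.1707]
tcp_rot: [-3.138, -0.1, 3.1]
force: [1.1, -0.7, -3.2]
gripper_width: 0.0255
grip_force: 59.3
time: 17.75
eef_pos: [0.4447, 0.1228, 0.1706]
tcp_rot: [-3.137, -0.099, 3.098]
force: [0.7, -0.4, -2.2]
gripper_width: 0.0255
grip_force: 59.3
[ 0.11  0.2   1.77  0.01  1.27 -1.42]
knob [[242.0, 172.0], [291.0, 218.0], [272.0, 288.0]]
collar [[243.0, 183.0], [291.0, 231.0], [273.0, 255.0]]
headtop [[244.0, 194.0], [290.0, 243.0], [273.0, 234.0]]
face [[245.0, 199.0], [290.0, 249.0], [273.0, 226.0]]
[(190, [13, 138, 108]), (192, [13, 136, 109]), (194, [13, 135, 109]), (196, [13, 134, 108]), (198, [14, 134, 108]), (200, [13, 132, 107]), (202, [13, 132, 107]), (204, [13, 131, 107]), (206, [13, 134, 107]), (208, [13, 137, 109]), (210, [22, 6, 64]), (212, [77, 6, 63]), (214, [80, 7, 76]), (216, [96, 5, 92]), (218, [12, 72, 74]), (220, [12, 161, 78]), (222, [11, 152, 88]), (224, [12, 154, 96]), (226, [12, 154, 97]), (228, [12, 153, 97]), (230, [12, 152, 97]), (232, [12, 155, 95]), (234, [12, 154, 95]), (236, [12, 152, 96]), (238, [12, 155, 95]), (240, [12, 158, 89]), (242, [12, 153, 89]), (244, [12, 153, 88]), (246, [12, 155, 87]), (248, [12, 158, 87]), (250, [12, 142, 92]), (252, [13, 131, 108]), (254, [13, 132, 107]), (256, [12, 132, 107]), (258, [13, 133, 106]), (260, [13, 128, 102])]
```

```bash
python3 - <<'E'
from h import *
t=np.array([.4447,.1228,.1706])
Rz=R.from_euler('z',-2.5,degrees=True).as_matrix()
for n in("scene","side"):
  C=cam(n);h=cv2.cvtColor(cv2.imread(f"pics/{n}7_raw.png"),cv2.COLOR_BGR2HSV)
  cs=[proj(C,t+[.001,0,.0105]+Rz@np.array([x,y,z])) for x in(-.013,.013) for y in(-.025,.025) for z in(-.079,-.095)]
  cs=np.array(cs);u,v=cs.mean(0).astype(int);print(n,"pred head box",cs.min(0).round(),cs.max(0).round())
  print("   cols",u-14,u+15)
  for y in range(v-14,v+14):print(y,' '.join("%3d"%s for s in h[y,u-16:u+17:2,1]), '|',' '.join("%3d"%s for s in h[y,u-16:u+17:2,2]))
E
```

```text
scene pred head box [235. 187.] [254. 205.]
   cols 230 259
181 132 131 127 123 124 128 135 155 127 131 131 129 124 131 127 140 133 | 168 166 163 157 152 152 115 105 122 142 152 152 150 150 159 149 113
182 131 121 132 122 128 125 146 152 157 149 131 131 133 126 127 138 142 | 169 168 157 152 153 151 112 111 117 132 152 152 149 152 155 155 131
183 132 126 128 133 127 123 153 161 151 146 135 128 130 129 131 124 134 | 170 164 147 142 159 153 107 108 123 131 149 151 151 150 150 154 141
184 129 132 131 125 124 128 152 157 155 141 128 125 128 122 123 129 115 | 166 155 140 149 162 158 114 114 120 132 153 151 153 149 154 148 126
185 131 127 126 126 121 120 147 158 141 134 120 127 126 129 127 121  96 | 152 153 154 158 168 162 127 118 125 137 151 153 150 150 148 137  90
186 129 126 119 117 127 132 131 109 112 127 121 123 130 122 116 102  44 | 142 158 165 165 166 164 146 117 121 135 147 149 153 150 138 105  64
187 125 117 115 122 120 127 127  56  45 103 127 125 121 115  94  55  36 | 151 163 167 163 170 167 149 109 113 139 147 151 147 137 106  69  64
188 119 111 117 120 131 130 112  24  18  94 12
[... 6270 characters left out ...]
69 172 169 160 142 119  88  59 137 167 166 170 174 167 173 172 | 153 145 147 164 167 165 161 128 113 166 217 219 220 220 223 224 224
256 173 163 165 169 167 163 153 131 113 153 169 169 172 174 168 168 168 | 149 149 151 149 157 166 188 169 144 198 220 220 219 221 223 226 221
257 172 174 167 169 172 163 167 163 146 162 170 170 172 170 177 169 172 | 150 145 153 151 150 156 186 183 184 215 223 222 221 223 222 226 213
258 171 169 169 165 168 173 171 169 161 167 170 171 173 175 171 171 172 | 148 149 151 153 150 147 164 178 204 220 225 224 223 223 227 225 212
259 168 169 171 165 169 172 170 178 174 168 170 171 170 175 169 173 172 | 147 151 149 150 149 150 150 159 192 206 221 222 223 223 226 224 212
```

```bash
python3 -m pendant '[[[0,0,0],[0,0,-0.5],-1],[[0,0,0],[0,0,-0.7],-1],[[0,0,0],[0,0,-0.6],-1],[[0,0,0],[0,0,-0.33],-1],[[0,0,0],[0,0,0],-1],[[0,0,0],[0.15,-0.01,0],-1],[[0,0,0],[0.2,-0.01,0],-1],[[0,0,0],[0.2,-0.01,0],-1]]'
python3 -m pendant '[[[0,0,0],[0.2,-0.01,0],-1],[[0,0,0],[0.2,-0.01,0],-1],[[0,0,0],[0.2,-0.01,0],-1],[[0,0,0],[0.2,-0.01,0],-1],[[0,0,0],[0.2,-0.01,0],-1]]'
python3 -m pendant '[[[0,0,0],[0.2,-0.01,0],-1],[[0,0,0],[0.2,-0.01,0],-1],[[0,0,0],[0.2,-0.01,0],-1],[[0,0,0],[0,0,0],-1],[[0,0,0],[0,0,0],-1]]'
python3 - <<'E'
from h import *
for n in("wrist","scene","side"): snap(n,n+"8")
f=[]
for _ in range(4): f.append(r.get_obs()["force"]); capture("side")
print(np.mean(f,0))
W=cam("wrist");h=cv2.cvtColor(cv2.imread("pics/wrist8_raw.png"),cv2.COLOR_BGR2HSV)
for q in [(.5-.031,.117+.005+s,.088) for s in(-.019,-.01,.01,.019)]+[(.580,.117,.105),(.576,.039,.122),(.5825,.198,.122)]: print(q,np.round(proj(W,q)))
E
```

```text
time: 18.7
eef_pos: [0.4571, 0.1224, 0.1285]
tcp_rot: [-3.138, -0.098, 3.097]
force: [-0.4, 0.2, -2.8]
gripper_width: 0.0257
grip_force: 59.3
time: 19.2
eef_pos: [0.4764, 0.1214, 0.1279]
tcp_rot: [-3.137, -0.099, 3.097]
force: [-0.4, -0.5, -2.5]
gripper_width: 0.0256
grip_force: 59.3
time: 19.7
eef_pos: [0.4879, 0.1207, 0.1278]
tcp_rot: [-3.137, -0.1, 3.097]
force: [-0.6, 0.2, -2.8]
gripper_width: 0.0256
grip_force: 59.3
[ 0.49454413 -0.05008299 -2.70474267]
(0.469, 0.10300000000000001, 0.088) [241. 218.]
(0.469, 0.11200000000000002, 0.088) [256. 217.]
(0.469, 0.132, 0.088) [291. 216.]
(0.469, 0.14100000000000001, 0.088) [306. 215.]
(0.58, 0.117, 0.105) [273. 399.]
(0.576, 0.039, 0.122) [135. 420.]
(0.5825, 0.198, 0.122) [416. 420.]
```

```bash
python3 - <<'E'
import cv2
h=cv2.cvtColor(cv2.imread("pics/wrist8_raw.png"),cv2.COLOR_BGR2HSV)
for y in range(196,262,4):print(y,' '.join("%d/%d"%(h[y,x,1]//10,h[y,x,2]//10) for x in range(226,324,4)))
E
```

```text
196 13/14 13/10 13/10 13/10 13/10 13/10 13/10 13/10 13/10 13/10 13/10 13/10 12/10 12/10 13/10 14/10 13/10 13/10 13/10 13/10 14/8 13/9 13/9 13/9 13/9
200 13/14 13/10 13/10 12/10 13/10 12/10 13/10 13/10 12/10 13/10 12/10 13/10 13/10 13/10 13/10 13/10 13/10 13/10 13/10 13/10 13/9 13/8 13/8 13/8 13/8
204 13/15 12/10 13/10 13/10 13/10 13/10 12/10 12/10 12/10 12/10 13/10 13/10 12/10 13/10 13/10 13/10 13/10 13/10 14/10 13/10 12/10 13/10 13/10 13/10 13/12
208 13/15 13/10 12/10 13/10 11/10 11/10 12/9 11/9 11/9 12/10 12/9 11/10 12/10 12/10 12/10 12/10 12/10 12/10 12/10 12/10 12/10 13/10 13/10 13/10 13/13
212 12/16 13/10 13/10 0/6 0/6 1/6 0/6 1/6 0/6 1/6 1/6 0/6 0/6 0/6 0/6 0/6 0/6 0/6 0/6 0/6 1/6 14/10 13/10 13/10 13/12
216 13/16 13/10 13/10 0/9 0/9 0/9 0/8 1/7 1/8 0/8 1/8 0/8 1/8 0/8 0/8 1/8 0/8 1/6 0/8 0/8 0/8 5/8 13/10 13/10 13/13
220 13/10 12/10 13/10 0/9 0/9 4/3 1/4 2/3 15/8 15/7 15/8 14/8 15/8 15/8 15/8 16/7 13/5 1/4 2/3 2/4 1/8 6/9 13/10 13/10 13/13
224 13/14 13/10 13/10 1/10 1/4 0/4 1/4 2/4 14/7 15/9 15/9 15/9 15/9 15/8 15/8 14/8 0/3 2/3 0/3 2/3 0/6 6/8 13/10 13/10 13/15
228 13/14 13/1
[... 411 characters left out ...]
 15/7 15/7 15/7 16/10 16/8 2/3 1/3 2/3 16/7 0/8 11/9 14/10 13/10 14/15
244 13/10 13/10 13/10 1/9 1/9 3/4 1/4 1/4 15/12 15/7 15/8 16/8 15/8 14/7 16/7 15/9 15/7 2/3 2/3 16/7 0/8 11/9 14/10 14/10 13/15
248 13/10 13/11 14/11 1/9 1/9 16/9 1/4 5/5 15/8 15/8 15/8 15/8 16/7 15/7 15/7 15/7 16/9 0/3 1/3 6/7 0/7 14/9 14/10 13/14 13/15
252 13/15 14/10 13/10 14/10 12/9 7/2 1/4 14/9 15/9 15/8 15/7 15/6 15/5 16/6 15/7 16/7 16/8 3/3 0/3 4/1 12/7 13/9 13/8 13/11 13/14
256 13/14 13/11 13/11 8/1 2/3 0/4 1/4 13/9 16/8 17/5 15/6 15/6 14/6 15/6 15/6 14/6 16/8 2/4 1/3 2/3 2/2 3/1 13/8 13/11 13/13
260 14/12 8/8 0/6 0/6 12/1 1/3 0/4 11/5 14/6 16/6 16/6 15/6 15/6 16/6 15/6 15/6 15/6 2/4 1/4 3/1 0/6 0/6 0/6 11/4 12/14
```

```bash
python3 - <<'E'
from h import *
W=cam("wrist");h=cv2.cvtColor(cv2.imread("pics/wrist8_raw.png"),cv2.COLOR_BGR2HSV)
print([(y,h[y,270:275].mean(0).astype(int).tolist()) for y in range(228,242)])
for c in((244,247),(248,254),(294,300)):print(c,[(y,int(h[y,c[0]:c[1],2].mean())) for y in range(210,228)])
for v in(217,218,219,220):print("tip",v,plane(W,250,v,.088)[:2].round(4))
for v in(233,234,235,236):print("collar centre x",v,(plane(W,272,v,.099)[0]+.011).round(4))
print(r.get_obs()["eef_pos"])
E
```

```text
[(228, [12, 144, 80]), (229, [12, 45, 68]), (230, [88, 15, 63]), (231, [81, 6, 62]), (232, [89, 11, 63]), (233, [44, 28, 64]), (234, [19, 113, 74]), (235, [19, 160, 81]), (236, [19, 161, 104]), (237, [19, 158, 110]), (238, [19, 159, 101]), (239, [17, 157, 82]), (240, [11, 151, 72]), (241, [11, 152, 78])]
(244, 247) [(210, 63), (211, 64), (212, 64), (213, 68), (214, 79), (215, 92), (216, 98), (217, 98), (218, 87), (219, 73), (220, 50), (221, 37), (222, 40), (223, 45), (224, 45), (225, 44), (226, 44), (227, 43)]
(248, 254) [(210, 64), (211, 65), (212, 64), (213, 68), (214, 77), (215, 86), (216, 83), (217, 61), (218, 41), (219, 36), (220, 43), (221, 44), (222, 44), (223, 45), (224, 45), (225, 45), (226, 45), (227, 44)]
(294, 300) [(210, 64), (211, 63), (212, 63), (213, 68), (214, 75), (215, 80), (216, 77), (217, 58), (218, 39), (219, 35), (220, 38), (221, 38), (222, 39), (223, 39), (224, 38), (225, 37), (226, 38), (227, 37)]
tip 217 [0.4689 0.1085]
tip 218 [0.4695 0.1085]
tip 219 [0.47   0.1084]
tip 220 [0.4706 0.1084]
collar centre x 233 0.4866
collar centre x 234 0.4872
collar centre x 235 0.4878
collar centre x 236 0.4883
[0.48788903 0.12080349 0.12796593]
```

```bash
python3 -m pendant '[[[0,0,0],[0.15,-0.01,0],-1],[[0,0,0],[0.15,-0.01,0],-1],[[0,0,0],[0.15,-0.01,0],-1],[[0,0,0],[0.15,0,0],-1],[[0,0,0],[0.1,0,0],-1],[[0,0,0],[0,0,0],-1],[[0,0,0],[0,0,0],-1]]'
python3 - <<'E'
from h import *
snap("wrist","w9");W=cam("wrist");h=cv2.cvtColor(cv2.imread("pics/w9_raw.png"),cv2.COLOR_BGR2HSV)
print([(y,h[y,270:275].mean(0).astype(int).tolist()) for y in range(226,242)])
for c in((248,254),(294,300)):print(c,[(y,int(h[y,c[0]:c[1],2].mean())) for y in range(190,212)])
print("tip",[plane(W,250,v,.088)[0].round(4) for v in range(194,208,2)])
for y in range(204,236,4):print(y,' '.join("%d/%d"%(h[y,x,1]//10,h[y,x,2]//10) for x in range(226,324,4)))
E
```

```text
time: 20.75
eef_pos: [0.502, 0.1202, 0.1279]
tcp_rot: [-3.137, -0.1, 3.097]
force: [-1.0, 0.2, -3.1]
gripper_width: 0.0258
grip_force: 59.3
[(226, [12, 152, 89]), (227, [11, 155, 85]), (228, [12, 141, 82]), (229, [12, 44, 68]), (230, [99, 11, 64]), (231, [79, 9, 65]), (232, [95, 8, 63]), (233, [55, 20, 64]), (234, [18, 102, 74]), (235, [19, 161, 82]), (236, [19, 160, 105]), (237, [19, 159, 117]), (238, [19, 155, 112]), (239, [17, 157, 90]), (240, [12, 157, 73]), (241, [12, 154, 79])]
(248, 254) [(190, 106), (191, 106), (192, 109), (193, 94), (194, 62), (195, 44), (196, 41), (197, 46), (198, 46), (199, 47), (200, 47), (201, 47), (202, 46), (203, 47), (204, 47), (205, 46), (206, 47), (207, 47), (208, 46), (209, 47), (210, 46), (211, 44)]
(294, 300) [(190, 109), (191, 109), (192, 107), (193, 90), (194, 62), (195, 45), (196, 40), (197, 45), (198, 47), (199, 46), (200, 47), (201, 47), (202, 47), (203, 47), (204, 46), (205, 46), (206, 47), (207, 46), (208, 46), (209, 45), (210, 46), (211, 45)]
tip [np.float64(0.4693), np.float64(0.4704), np.float64(0.4716), np.float64(0.4728), np.float64(0
[... 345 characters left out ...]
 0/6 0/4 1/4 2/4 1/4 1/6 0/6 1/6 0/6 0/6 0/6 1/4 0/4 1/4 1/4 1/6 0/6 14/11 13/10 13/10 13/12
216 13/14 13/10 13/10 0/10 0/10 1/4 1/4 2/3 1/4 1/3 1/8 1/8 1/8 0/8 1/8 0/4 2/4 3/4 1/3 0/7 0/8 6/9 13/11 13/11 13/13
220 13/14 13/10 13/10 0/9 1/9 2/4 1/4 2/4 1/4 0/3 14/8 15/8 15/8 15/8 15/8 1/4 1/4 1/4 1/4 8/6 0/8 6/9 13/10 13/10 13/15
224 13/14 13/11 13/11 0/10 1/9 14/9 1/4 0/4 1/4 11/6 15/9 15/9 15/9 15/8 14/8 2/3 0/3 1/3 1/3 16/7 0/8 6/8 13/10 14/10 13/16
228 13/16 13/11 13/11 0/9 1/9 15/9 1/4 1/4 1/4 12/7 15/10 14/8 14/8 14/8 15/8 2/3 1/3 1/3 3/3 17/7 0/8 9/9 13/10 13/10 14/15
232 13/16 13/11 13/11 0/9 0/9 14/9 2/4 0/4 2/4 8/5 1/6 0/6 0/6 1/6 16/8 1/3 1/4 0/3 1/3 17/7 0/8 9/8 13/11 13/10 13/16
```

```bash
python3 -m pendant '[[[0,0,0],[0,0,-0.15],-1],[[0,0,0],[0,0,-0.15],-1],[[0,0,0],[0,0,-0.1],-1],[[0,0,0],[0,0,0],-1],[[0,0,0],[0,0,0],-1]]'
python3 -m pendant '[[[0,0,0],[0,0,-0.05],-1],[[0,0,0],[0,0,-0.03],-1],[[0,0,0],[0,0,0],-1]]'|grep -E "force|eef"
python3 -m pendant '[[[0,0,0],[0,0,-0.03],-1],[[0,0,0],[0,0,-0.02],-1],[[0,0,0],[0,0,0],-1]]'|grep -E "force|eef"
```

```text
time: 21.3
eef_pos: [0.5019, 0.1202, 0.1198]
tcp_rot: [-3.137, -0.1, 3.097]
force: [-0.2, 0.2, -3.0]
gripper_width: 0.0259
grip_force: 59.3
eef_pos: [0.5025, 0.1202, 0.1188]
force: [0.0, 0.2, 0.7]
grip_force: 59.6
eef_pos: [0.5028, 0.1202, 0.1187]
force: [-0.1, -0.7, 6.5]
grip_force: 60.1
```

```bash
python3 -m pendant '[[[0,0,0],[0,0,0.1],-1],[[0,0,0],[0,0,0.1],-1],[[0,0,0],[0,0,0],-1]]'|grep -E "force|eef"
for k in 1; do python3 -m pendant '[[[0,0,0],[0.05,0,0],-1],[[0,0,0],[0.05,0,0],-1],[[0,0,0],[0,0,0],-1]]'|grep -E "force|eef"
python3 -m pendant '[[[0,0,0],[0.05,0,0],-1],[[0,0,0],[0,0,0],-1]]'|grep -E "^force|eef"
python3 -m pendant '[[[0,0,0],[0.05,0,0],-1],[[0,0,0],[0,0,0],-1]]'|grep -E "^force|eef"; done
```

```text
eef_pos: [0.5018, 0.1202, 0.1211]
force: [-0.2, -0.3, -3.1]
grip_force: 59.3
eef_pos: [0.504, 0.1202, 0.1211]
force: [-1.0, -0.0, -2.5]
grip_force: 59.3
eef_pos: [0.5047, 0.1202, 0.1211]
force: [-1.3, 0.5, -1.0]
eef_pos: [0.5054, 0.1201, 0.1212]
force: [-0.8, 0.1, -2.4]
```

```bash
python3 -m pendant '[[[0,0,0],[0.05,0,0],-1],[[0,0,0],[0,0,0],-1]]'|grep -E "^force|eef"
python3 -m pendant '[[[0,0,0],[0.05,0,0],-1],[[0,0,0],[0,0,0],-1]]'|grep -E "^force|eef"
python3 -m pendant '[[[0,0,0],[0.05,0,0],-1],[[0,0,0],[0,0,0],-1]]'|grep -E "^force|eef"
```

```text
eef_pos: [0.5063, 0.1201, 0.1213]
force: [-2.5, -0.1, -1.5]
eef_pos: [0.5073, 0.1201, 0.1213]
force: [-4.1, -0.5, -0.5]
eef_pos: [0.5082, 0.1201, 0.1213]
force: [-6.4, -0.6, 1.0]
```

```bash
python3 -m pendant '[[[0,0,0],[-0.16,0,0],-1],[[0,0,0],[-0.16,0,0],-1],[[0,0,0],[0,0,0],-1]]'|grep -E "^force|eef"
python3 -m pendant '[[[0,0,0],[0,0,-0.05],-1],[[0,0,0],[0,0,-0.05],-1],[[0,0,0],[0,0,-0.02],-1],[[0,0,0],[0,0,0],-1]]'|grep -E "^force|eef"
```

```text
eef_pos: [0.504, 0.1204, 0.1215]
force: [-0.2, 0.4, -3.0]
eef_pos: [0.5032, 0.1202, 0.119]
force: [0.1, -0.5, -2.4]
```

```bash
python3 -m pendant '[[[0,0,0],[-0.04,0,-0.02],-1],[[0,0,0],[0,0,-0.02],-1],[[0,0,0],[0,0,0],-1]]'|grep -E "^force|eef"
python3 -m pendant '[[[0,0,0],[0,0,-0.02],-1],[[0,0,0],[0,0,0],-1]]'|grep -E "^force|eef"
python3 - <<'E'
from h import *
snap("wrist","w10");W=cam("wrist");h=cv2.cvtColor(cv2.imread("pics/w10_raw.png"),cv2.COLOR_BGR2HSV)
for y in range(186,256,4):print(y,' '.join("%d/%d"%(h[y,x,1]//10,h[y,x,2]//10) for x in range(234,316,3)))
E
```

```text
eef_pos: [0.5028, 0.1203, 0.1189]
force: [0.5, 0.4, 3.2]
eef_pos: [0.5029, 0.1202, 0.1188]
force: [1.7, -1.0, 5.2]
186 13/11 12/10 12/10 13/10 12/10 13/10 12/10 12/10 12/10 13/10 13/10 13/10 12/10 13/10 12/10 13/10 12/11 13/10 13/10 13/10 13/9 13/9 13/9 13/9 13/9 12/9 13/9 13/9
190 13/11 13/10 12/10 12/10 13/10 12/10 13/10 12/10 12/10 12/10 12/10 12/10 13/10 13/10 13/10 13/10 13/11 13/11 13/11 13/11 13/9 13/9 13/9 13/9 12/9 12/9 13/8 13/9
194 13/10 12/11 13/11 13/11 12/11 12/10 11/9 12/10 13/10 13/10 12/10 12/10 12/10 13/10 13/10 13/10 13/10 13/10 13/10 13/10 11/6 13/8 13/9 13/9 13/9 13/8 13/8 12/9
198 13/10 12/11 12/10 10/6 3/4 1/4 2/3 12/9 13/11 13/10 13/10 13/10 12/10 13/10 12/10 13/10 13/10 13/10 13/10 11/8 0/4 1/4 1/4 6/4 12/8 13/9 13/9 13/9
202 12/11 11/10 1/4 1/4 1/4 1/4 1/4 3/3 13/10 13/10 13/10 13/10 12/10 12/10 13/10 13/10 13/10 13/10 13/10 1/4 1/4 1/4 1/4 1/4 1/4 13/9 13/9 13/9
206 12/11 13/11 5/5 1/4 1/4 1/4 2/5 0/4 10/5 13/10 13/10 13/10 12/11 13/10 13/10 13/10 13/10 13/10 1/3 1/4 0/4 1/4 1/4 1/4 10/6 13/9 13/9 13/9
210 12/11 13/11 9/9 1/4 0/4 1/5 1/4 1/4 2/3 10/8 9/9 9/
[... 783 characters left out ...]
3 2/3 0/3 1/3 1/4 3/4 8/7 0/8 0/7 13/9 13/10
238 13/11 3/9 0/9 7/8 2/4 1/4 0/4 0/4 1/4 8/4 16/9 15/11 16/12 15/12 16/12 16/10 16/8 9/4 0/3 2/3 0/3 2/3 6/4 8/6 0/8 0/7 13/9 13/9
242 13/10 1/7 0/9 2/9 3/4 0/4 0/4 1/4 13/7 15/12 15/9 14/6 15/8 14/8 15/7 15/6 15/8 16/10 13/7 2/3 0/3 1/3 5/4 5/7 0/8 0/6 12/3 14/9
246 3/2 0/7 1/9 2/9 7/5 1/4 1/4 8/6 15/12 15/8 15/8 15/8 14/8 15/8 16/7 16/7 14/8 15/7 15/10 10/5 0/3 2/3 8/5 4/7 0/9 0/7 1/3 1/2
250 1/4 0/5 0/9 0/9 5/5 1/4 1/4 16/11 15/9 15/9 15/9 15/8 15/7 16/6 15/6 15/7 14/8 15/7 15/7 16/9 0/3 2/3 4/5 1/9 0/9 0/5 0/3 0/3
254 1/4 1/4 1/4 1/4 0/3 0/4 2/4 16/12 15/9 15/9 15/7 15/6 15/5 16/5 14/6 15/6 15/6 16/7 15/7 15/10 3/3 2/3 2/3 1/4 2/4 1/4 0/4 0/3
```

```bash
python3 -m pendant '[[[0,0,0],[0,0,0.03],-0.4],[[0,0,0],[0,0,0],-0.39],[[0,0,0],[0,0,0],-0.38],[[0,0,0],[0,0,0],-0.37],[[0,0,0],[0,0,0],-0.36],[[0,0,0],[0,0,0],-0.35],[[0,0,0],[0,0,0],-0.34],[[0,0,0],[0,0,0],-0.33],[[0,0,0],[0,0,0],-0.3],[[0,0,0],[0,0,0],-0.2],[[0,0,0],[0,0,0],-0.1],[[0,0,0],[0,0,0],0.1],[[0,0,0],[0,0,0],0.3],[[0,0,0],[0,0,0],0.3],[[0,0,0],[0,0,0],0.3]]'
python3 - <<'E'
from h import *
snap("wrist","w11");W=cam("wrist");h=cv2.cvtColor(cv2.imread("pics/w11_raw.png"),cv2.COLOR_BGR2HSV)
for y in range(186,330,6):print(y,' '.join("%d/%d"%(h[y,x,1]//10,h[y,x,2]//10) for x in range(222,328,4)))
E
```

```text
time: 26.25
eef_pos: [0.5019, 0.1202, 0.1184]
tcp_rot: [-3.137, -0.099, 3.097]
force: [1.0, -0.3, 0.2]
gripper_width: 0.0556
grip_force: 0.0
186 13/16 13/15 13/11 13/11 12/11 12/11 12/10 13/10 13/11 12/10 13/10 13/10 13/10 13/11 13/10 12/11 13/10 13/11 13/9 13/9 13/9 13/9 13/9 13/9 13/9 13/9 13/11
192 13/15 13/16 13/11 13/11 12/11 12/10 13/10 12/10 12/10 12/10 12/10 13/10 12/10 13/10 13/11 13/11 13/11 13/11 13/9 13/9 13/9 13/9 13/9 13/9 13/9 13/9 13/11
198 12/16 13/10 13/11 12/11 12/11 13/11 12/8 2/3 12/10 12/10 13/11 12/11 12/11 13/10 13/10 13/10 13/10 13/10 2/4 5/4 14/9 13/9 13/9 12/9 13/9 12/9 13/11
204 13/16 13/10 12/11 12/11 7/6 1/4 1/4 2/5 2/4 13/11 12/10 13/10 13/11 12/10 13/10 13/10 13/10 3/4 1/4 0/4 2/3 1/4 13/9 13/9 14/9 13/9 13/14
210 13/16 12/14 12/11 13/11 12/11 1/4 2/4 1/4 1/4 2/3 7/8 7/8 6/8 7/8 9/9 9/9 9/8 1/4 2/3 1/4 1/4 6/7 12/9 13/9 13/10 13/9 13/15
216 13/16 13/14 13/11 13/11 1/9 0/8 0/4 1/4 1/4 2/4 0/8 0/7 0/8 1/8 0/8 0/8 1/5 1/4 0/4 1/4 1/5 0/8 4/8 14/10 13/10 13/10 13/15
222 13/15 13/10 13/10 13/10 1/9 0/9 1/4 2/4 1/4 1/4 3/3 16/8 15/8 15/8 16/8 15/9 1/3 0/3 0/
[... 1487 characters left out ...]
/3 15/10 15/9 15/7 15/6 15/7 15/7 15/7 15/7 14/7 15/7 16/7 14/7 15/7 15/7 15/6 16/11 3/4 1/4 1/3 1/4 1/6 1/6
300 2/3 2/3 1/3 1/4 1/3 0/3 3/5 15/7 16/7 15/7 15/7 15/7 15/7 15/7 14/7 15/7 15/7 15/7 15/7 14/6 1/4 1/4 0/4 1/4 1/4 1/6 1/6
306 0/5 1/3 2/3 1/3 0/4 1/4 1/4 1/4 16/6 15/6 16/7 15/7 15/7 15/7 15/7 15/8 15/8 15/7 13/6 2/3 0/4 1/3 1/3 1/4 1/4 1/6 0/6
312 0/5 0/3 2/3 2/3 2/3 1/4 1/4 1/5 0/4 12/7 15/9 15/9 15/8 15/8 15/8 15/8 16/7 2/5 1/4 1/4 1/4 1/4 1/4 1/4 0/4 1/6 1/6
318 1/4 1/4 1/4 1/4 1/4 1/4 2/4 1/4 1/4 0/5 0/7 1/4 1/4 1/4 2/4 1/4 0/7 1/4 1/4 1/4 0/4 1/4 1/4 1/4 1/4 1/6 0/6
324 0/4 1/4 1/4 1/4 1/4 1/4 1/4 0/4 1/4 1/4 0/5 0/4 1/4 1/4 1/4 2/4 0/6 1/4 0/4 1/4 1/4 0/4 1/4 0/4 2/6 1/6 1/6
```

```bash
python3 -m pendant '[[[0,0,0],[0,0,0.2],0.3],[[0,0,0],[0,0,0.5],0.3],[[0,0,0],[0,0,0.7],0.3],[[0,0,0],[0,0,0.9],0.3],[[0,0,0],[0,0,0.9],0.3],[[0,0,0],[0,0,0.9],0.3],[[0,0,0],[0,0,0.9],0.3],[[0,0,0],[-0.5,0,0.9],0.3],[[0,0,0],[-0.5,0,0.5],0.3],[[0,0,0],[0,0,0],0.3],[[0,0,0],[0,0,0],0.3]]'
python3 - <<'E'
from h import *
for n in("wrist","scene","side"): snap(n,n+"12")
W=cam("wrist");im=cv2.imread("pics/wrist12_raw.png");h=cv2.cvtColor(im,cv2.COLOR_BGR2HSV)
seat=np.array([.5005,.1205])
for n,p in(("knob",(*seat,.128)),("tip",(.47,.122,.088)),("hub",(.58,.117,.105)),("face",(*seat,.03))):print(n,np.round(proj(W,p)))
g=cv2.HoughCircles(cv2.medianBlur(h[:,:,1],5),cv2.HOUGH_GRADIENT,1,20,param1=80,param2=16,minRadius=15,maxRadius=32)
if g is not None:
  for u,v,q in g[0]:print(u,v,q,plane(W,u,v,.128)[:2].round(4))
# head box per fixed cams
Rz=R.from_euler('z',-2.5,degrees=True).as_matrix()
for n in("scene","side"):
  C=cam(n);hh=cv2.cvtColor(cv2.imread(f"pics/{n}12_raw.png"),cv2.COLOR_BGR2HSV)
  cs=np.array([proj(C,np.array([*seat,.128])+Rz@np.array([x,y,z])) for x in(-.013,.013) for y in(-.025,.025) for z in(-.079,-.095)])
  u,v=cs.mean(0).astype(int);print(n,"pred head box",cs.min(0).round(),cs.max(0).round(),"cols from",u-18)
  for y in range(v-14,v+14,2):print(y,' '.join("%d/%d"%(hh[y,x,1]//10,hh[y,x,2]//10) for x in range(u-18,u+19,2)))
E
```

```text
time: 27.4
eef_pos: [0.4816, 0.1202, 0.2463]
tcp_rot: [-3.137, -0.099, 3.098]
force: [-0.4, 0.3, -0.0]
gripper_width: 0.0551
grip_force: 0.0
knob [275. 237.]
tip [275. 192.]
hub [275. 309.]
face [275. 209.]
535.5 46.5 27.9 [0.3606 0.3221]
426.5 138.5 21.8 [0.4258 0.242 ]
275.5 237.5 16.6 [0.5011 0.1212]
480.5 213.5 16.3 [0.4881 0.2903]
521.5 112.5 15.3 [0.4085 0.3159]
195.5 297.5 17.9 [0.5527 0.0496]
scene pred head box [251. 193.] [269. 209.] cols from 241
186 12/15 12/15 12/14 11/14 11/15 13/14 12/14 11/14 14/12 14/10 15/10 11/9 3/6 1/5 2/5 1/6 1/6 0/7 0/7
188 13/15 12/15 11/15 11/15 12/14 11/13 11/12 9/9 13/9 15/11 15/12 13/10 1/6 0/5 1/7 0/7 0/7 1/7 0/8
190 13/16 12/15 13/15 11/14 11/11 8/7 0/5 8/8 13/11 14/11 15/11 11/9 1/5 1/6 1/7 1/8 0/7 0/6 1/7
192 12/15 13/15 12/15 12/14 7/9 7/8 10/11 10/13 10/11 7/8 7/7 1/5 0/6 1/7 1/6 1/6 0/6 1/5 0/6
194 13/15 13/15 13/15 13/15 13/14 11/15 12/15 12/11 4/5 1/6 1/7 1/7 0/7 0/6 2/5 1/4 1/4 2/5 1/8
196 12/15 12/16 12/16 12/15 12/15 12/15 10/12 4/7 3/6 0/8 1/10 4/9 2/6 0/4 3/4 0/4 2/5 2/5 0/8
198 12/16 12/16 11/16 13/15 13/15 11/14 2/9 1/7 11/9
[... 1527 characters left out ...]
/4 1/4 2/4 2/4 5/7 15/10 18/11 19/10 20/10 15/10 5/9 3/9 13/13 17/20 16/22 16/22 16/22 16/22
255 1/4 1/4 2/4 2/4 1/5 2/10 6/9 11/10 15/10 15/11 7/9 3/9 9/12 17/14 16/16 17/18 16/20 16/21 16/21
257 3/4 3/4 2/4 2/4 3/5 2/9 2/10 2/10 4/10 5/9 3/9 8/10 15/14 16/15 16/14 17/15 16/15 17/18 17/20
259 1/4 2/4 2/4 1/3 1/5 2/8 2/9 2/10 2/9 3/9 7/10 14/13 17/15 16/14 16/14 17/14 17/14 16/15 17/15
261 2/4 2/4 3/4 2/4 1/4 2/5 3/7 5/9 4/10 5/10 13/12 17/14 17/14 17/14 16/15 16/14 16/15 16/15 17/15
263 3/5 2/4 2/4 1/4 2/4 3/4 14/7 16/12 13/13 13/13 16/14 16/14 16/14 17/14 16/14 17/14 17/14 17/14 17/15
265 2/8 2/6 3/4 4/4 8/4 15/7 18/12 17/14 17/14 17/14 16/14 16/14 17/14 17/14 17/14 17/14 17/14 17/15 17/15
```

```bash
python3 -c "
from bench import r
print(r.sign_off())"
```

```text
the job is handed in; nothing more can be done
None
```

The stamp hangs by its collar in the empty fork, upright and let go by the robot. The fork points at the robot's side, about 4 mm off sideways by the last camera check. I handed the job in at about 28 s; no verdict came back.

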